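Put the swapped labware back on its own bench mats

ROBOT

A 7-joint arm with a two-finger parallel gripper is mounted at the origin on a cart in front of the work surface, level with it; the furniture and walls round the work are solid. World frame = base frame: x ahead of the robot, y to its left, z up, the work surface at z = 0. Lengths are in m, angles in rad, forces in N, time in s.
With the tool pointing down it reaches from about 0.4 to 0.75 m from the base axis. Payload 19.5 kg.
Tool frame: the origin (TCP) lies at the very end of the fingers, on their centre line; the grasp point (between the pads) lies 19 mm behind it (env.grasp_offset is the distance from the TCP to the grasp point, in m); z points along the fingers, y is the line along which they close (so a half turn about z gives the same grasp; the last joint's range is limited). The gripper opens to 85 mm and grips with 20 to 120 N. Pads are 22 mm wide; open, the fingers measure 114 mm over their backs; the gripper's body (76 mm by 85 mm) begins 54 mm behind the grasp point. The pads swing forward as they close: fully open they stand 13 mm farther back than shut.
Start: joints at [-1.251, 0.707, -0.028, 1.485, 0.022, 0.951, -0.075], TCP at [0.204, 0.538, 0.231] pointing down, gripper open.
Joint ranges: [-2.71, 2.71], [-0.32, 2.16], [-1.57, 1.52], [0, 2.45], [-1.46, 4.6], [0, 2.02], [-2.83, 2.83]. Speed limits (rad/s): [1.89, 1.89, 2.57, 2.57, 3.01, 3.01, 3.01].

INTERFACE

Orientations are given as a rotation vector (axis times angle).
In Python, from workcell import env, read_camera, camera_model gives the robot as it stands. The module is installed in compiled form; this text tells all that it offers.
- The arm moves only by the tool apply_moves, never from a script. Its argument "series" is a list that holds one entry, the list of rows, each a list of 7 numbers: the shift along the tool's x, y, z in m, then the turn, a rotation vector about the tool's x, y, z in degrees, then the opening, from 0 (shut) to 1 (fully open). A call has exactly 10 rows; each row shifts and turns the commanded pose from where the row before left it, along the tool's axes as they then stand; what a row does not reach is not made up. A row lasts 1/8 s, in which the tool goes at most 62.5 mm and 10.7 degrees, less where a joint would pass 70% of its speed; a pose out of reach is approached as far as the arm can. A call is refused whole if a number of a shift passes 0.0625 or a number of a turn 10.7, either way. A call with a gripper value outside its range is refused whole. The fingers move at their own pace and stop on an object; "grip_force" is the grip in N (left out, the last holds). Time passes only in rows, so rows that do not move let the fingers close, or fill a call up. It gives the time, the measured TCP pose, the force, the opening and the grip force at its end, in the units of the state.
- env.get_obs(): the state, without advancing time (a new reading comes with each control period).
- read_camera(name): name is "side" or "top" or "wrist"; returns the picture (480x640x3 uint8, red, green, blue); there is no depth.
- camera_model(name): a dict with "fx", "fy", "cx", "cy" (pixels), "eye" and "orientation" of the camera in the world. Camera axes: x right, y down, z forward; pixel columns grow to the right and rows downward; lengths in m; the calibration is good to about 2 mm. A picture is of the moment at which its call begins: read the wrist's pose just before it. camera_model takes no time and is no camera call; for the wrist camera it gives the pose at the moment of the call.
- env.close_job(): hands the job in; it is judged then, once.
The state is a dict: "t": time; "joints": joint angles; "dq": joint speeds; "effort": joint torques, N m; "position": TCP position; "ee_rot": TCP orientation; "force": force on the tool from outside, world axes, zero at the start; "wrist_torque": the same for the moment, N m; "gripper_width": finger opening in m; "grasp_force": force on a finger pad.
Only numpy, scipy, OpenCV 4.12 (cv2) and the standard library are available. Lean on these libraries where they do the work, as an engineer would, in place of code of your own. Each camera call takes 0.05 s, during which the arm holds its last target. There are 200 camera calls.

TASK

The four pieces of labware are standing on each other's mats: swap them round so that each stands upright in the middle of its own mat, the white bottle on blue, the beaker on green, the amber vial on yellow and the cuvette strip on red. The white mat is spare, for parking a thing on the way. Knock nothing over and leave the clear vial where it stands.

Things in the scene. Friction and masses are not known exactly. Their poses are not given: they have to be found in the camera images.
- bottle: white plastic reagent bottle with a white ribbed screw cap, upright, 150 mm tall in all, 0.14 kg; the body is 55 mm in diameter with a shoulder at the top, the cap 42 mm in diameter from about 130 to 150 mm above the underside (it can be lifted by the cap). Origin: centre of its underside, z up. Belongs on the blue mat.
- beaker: empty clear glass beaker, open at the top, 52 mm outer diameter, 67 mm tall, 45 g, rigid. Origin: centre of its underside, z up. Belongs on the green mat.
- amber_vial: small amber (brown) glass sample vial with a black screw cap, 23 mm diameter, 56 mm tall, 22 g. Origin: centre of its underside, z up. Belongs on the yellow mat.
- cuvettes: strip of four clear plastic cuvettes in a row, standing upright, 14 mm thick along its x, 51 mm long along its y, 45 mm tall, light. It stands on a foot only 14 mm thick, so set it down upright. Origin: centre of its underside, z up. Belongs on the red mat, turned any way.
- clear_vial: small clear glass sample vial with a black screw cap, 23 mm diameter, 56 mm tall, standing on the bare worktop; not part of the swap. Origin: centre of its underside, z up.
- blue_mat: blue round silicone bench mat, fixed, 96 mm across, its flat top 5 mm above the worktop (86 mm across); home of the white bottle. Origin: centre of its underside, z up.
- green_mat: green round silicone bench mat, fixed, 96 mm across, its flat top 5 mm above the worktop (86 mm across); home of the beaker. Origin: centre of its underside, z up.
- yellow_mat: yellow round silicone bench mat, fixed, 96 mm across, its flat top 5 mm above the worktop (86 mm across); home of the amber vial. Origin: centre of its underside, z up.
- red_mat: red round silicone bench mat, fixed, 96 mm across, its flat top 5 mm above the worktop (86 mm across); home of the cuvette strip. Origin: centre of its underside, z up.
- white_mat: white round silicone bench mat, fixed, 96 mm across, its flat top 5 mm above the worktop (86 mm across); spare and empty at the start, a free spot for setting a thing down on the way. Origin: centre of its underside, z up.
Mind the look-alikes: they are no part of the job. Of the things like the green_mat, leave any that is black; of the rest the smaller one is meant. Of the things shaped like the red_mat, the red one is meant.

How it is judged:
At the end, for the whole second after the job is handed in: White bottle on the blue mat, beaker on green, amber vial on yellow, cuvette strip on red: each within 15 mm of its mat's centre, resting on the mat, upright within 0.12 rad, released and at rest; the clear vial upright and within 20 mm of where it stood (horizontal distance between bottle and blue_mat below 0.015 m and height (world z) of bottle between 0.002 and 0.01 m and angle between each of bottle, beaker, amber_vial, cuvettes, clear_vial's own z axis and vertical below 0.12 rad and linear speed of each of bottle, beaker, amber_vial, cuvettes below 0.02 m/s and angular speed of each of bottle, beaker, amber_vial, cuvettes below 0.2 rad/s and horizontal distance between beaker and green_mat below 0.015 m and height (world z) of beaker between 0.002 and 0.01 m and horizontal distance between amber_vial and yellow_mat below 0.015 m and height (world z) of amber_vial between 0.002 and 0.01 m and horizontal distance between cuvettes and red_mat below 0.015 m and height (world z) of cuvettes between 0.002 and 0.01 m and distance of clear_vial from where it was at the start of the episode below 0.02 m); the robot touches nothing.
It fails at once if a bottle, beaker, vial or cuvette strip is knocked over (angle between any of bottle, beaker, amber_vial, cuvettes, clear_vial's own z axis and vertical above 0.7 rad).
It fails at once if the clear vial is lifted or shifted by more than 20 mm (distance of clear_vial from where it was at the start of the episode above 0.02 m).
It also fails if it takes over 144 s, if anything falls off the work surface, if the arm or the gripper's body presses on something with over 40 N, if the wrist force passes 120 N, or if a joint passes its speed limit or range.

## Working session

There is one attempt and no reset: what is moved stays moved. The work goes in short steps, Python scripts to look and compute and a tool call to move; the robot and the scene stay as the last step left them, time stands still between calls to the robot, and variables do not carry over. Pictures are saved under pics/ and viewed, at most 14 in all, crops included, and the job is handed in when it is done.

Besides the shell and the picture viewer there is one more tool, called after "Call:" by a JSON object that holds its "name" and its "arguments", one argument or row to a line. apply_moves: Moves the arm, as the interface text tells. Its arguments: {"type":"object","properties":{"series":{"type":"array"},"grip_force":{"type":"number"}},"required":["series"]}

```bash
mkdir -p pics; python3 - <<'E'
from workcell import env, read_camera, camera_model
import cv2
o=env.get_obs()
print({k:o[k] for k in("t","position","ee_rot","gripper_width","joints")}, env.grasp_offset)
for n in("top","side"):
    im=read_camera(n); cv2.imwrite(f"pics/{n}0.png",im[:,:,::-1]); print(n,camera_model(n))
E
```

```text
{'t': 0.0, 'position': array([0.20339663, 0.53754848, 0.23083881]), 'ee_rot': array([-5.65150609e-01, -3.09012536e+00,  1.66699366e-03]), 'gripper_width': 0.08542827464245621, 'joints': array([-1.25071799,  0.70709102, -0.02766173,  1.48497826,  0.02197152,
        0.95090557, -0.075519  ])} 0.0187
top {'fx': 537.2403053055926, 'fy': 537.2403053055926, 'cx': 324.60226877150626, 'cy': 240.41695834612892, 'eye': array([ 0.40984427, -0.07229528,  1.21242992]), 'orientation': array([-2.13341061,  2.14855822, -0.14830331])}
side {'fx': 489.56292640465915, 'fy': 489.56292640465915, 'cx': 316.1429054582178, 'cy': 237.92247583576986, 'eye': array([ 0.39564039, -0.79359449,  0.62556107]), 'orientation': array([-2.22118958,  0.25429928, -0.14444843])}
```

View pics/top0.png

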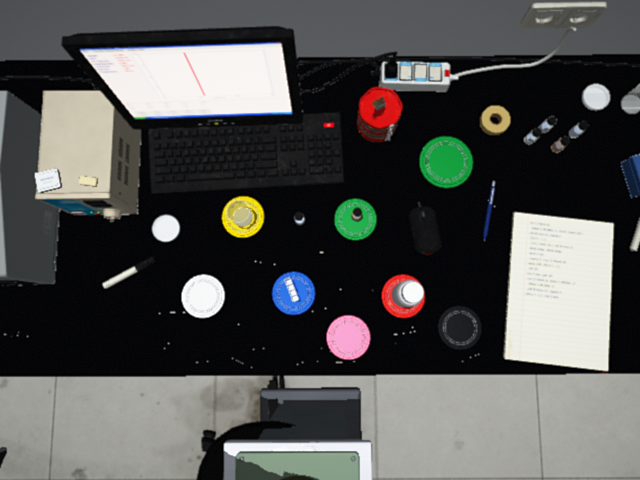

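View pics/side0.png

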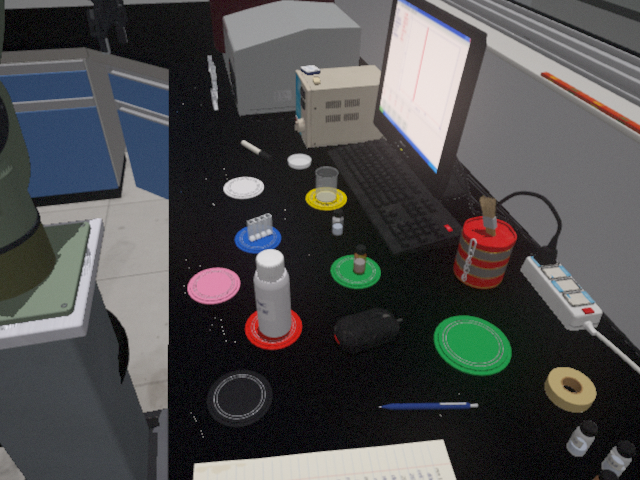

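Top view (side view in brackets):
- **Green mats:** small green with the amber vial at (355,219) [(356,271)], big green at (446,162), black at (460,327). I choose the small green.
- **Red-mat shapes:** red under the bottle at (404,296) [(273,327)], pink at (348,337). I choose the red.
- **White:** white mat at (203,296). The small white dish at (165,228) is not a mat.
- **Vials:** amber at (357,214), clear at (299,218), and strays at (545,128) and (575,135).
- **Other mats and pieces:** beaker on yellow at (243,217), cuvettes on blue at (293,293).

```bash
cat > h.py <<'E'
import numpy as np, cv2
from scipy.spatial.transform import Rotation as R
from scipy.optimize import least_squares
def ray(m,uv):
    uv=np.atleast_2d(np.asarray(uv,float))
    d=np.c_[(uv[:,0]-m['cx'])/m['fx'],(uv[:,1]-m['cy'])/m['fy'],np.ones(len(uv))]
    return d@R.from_rotvec(m['orientation']).as_matrix().T
def plane(m,uv,z):
    d=ray(m,uv); e=np.asarray(m['eye']); return e+d*((z-e[2])/d[:,2])[:,None]
def proj(m,P):
    p=(np.atleast_2d(P)-m['eye'])@R.from_rotvec(m['orientation']).as_matrix()
    return np.c_[m['fx']*p[:,0]/p[:,2]+m['cx'],m['fy']*p[:,1]/p[:,2]+m['cy']]
def tri(ms,uvs):
    A=np.zeros((3,3));b=np.zeros(3)
    for m,uv in zip(ms,uvs):
        d=ray(m,uv)[0]; d/=np.linalg.norm(d); Q=np.eye(3)-np.outer(d,d); A+=Q; b+=Q@m['eye']
    X=np.linalg.solve(A,b); return X,[np.linalg.norm(proj(m,X)[0]-uv) for m,uv in zip(ms,uvs)]
def circ(c,r,z,n=60):
    t=np.linspace(0,2*np.pi,n); return np.c_[c[0]+r*np.cos(t),c[1]+r*np.sin(t),np.full(n,z)]
E
cat > mats.py <<'E'
from h import *
from workcell import camera_model
M={n:camera_model(n) for n in("top","side")}
seed={'blue':((293,293),(258,238)),'green':((355,235),(345,280)),'yellow':((230,228),(315,204)),'red':((388,303),(252,332)),'white':((203,296),(243,187))}
hr={'blue':(100,125),'green':(50,80),'yellow':(20,35),'red':(-8,8)}
for k,s in seed.items():
    cs=[]
    for n,p in zip(("top","side"),s):
        im=cv2.imread(f"pics/{n}0.png"); h=cv2.cvtColor(im,cv2.COLOR_BGR2HSV).astype(int)
        if k=='white': mk=(h[:,:,2]>140)&(h[:,:,1]<60)
        else:
            a,b=hr[k]; mk=(((h[:,:,0]-a)%180)<=b-a)&(h[:,:,1]>100)&(h[:,:,2]>60)
        _,lab,st,_=cv2.connectedComponentsWithStats(mk.astype(np.uint8))
        ys,xs=np.mgrid[:480,:640]; d=(xs-p[0])**2+(ys-p[1])**2; d[(lab==0)]=10**9
        l=lab.flat[d.argmin()]
        pts=np.argwhere(lab==l)[:,::-1].astype(np.float32)
        (_,_) ; w=plane(M[n],cv2.convexHull(pts)[:,0],0.003)[:,:2].astype(np.float32)
        c,r=cv2.minEnclosingCircle(w); e=w.max(0)-w.min(0)
        cs.append(proj(M[n],[[*c,0.003]])[0]); print(k,n,np.round(c,4),round(r,4),np.round((w.max(0)+w.min(0))/2,4),np.round(e,3))
    print('  tri',np.round(tri([M['top'],M['side']],cs)[0],4))
E
python3 mats.py
python3 - <<'E'
import cv2,numpy as np
t=cv2.imread('pics/top0.png');s=cv2.imread('pics/side0.png')
c=lambda im,x,y:cv2.resize(im[y-33:y+33,x-33:x+33],(264,264),interpolation=cv2.INTER_CUBIC)
a=np.hstack([c(t,293,293),c(t,355,219),c(t,404,296)]);b=np.hstack([c(s,258,235),c(s,359,262),c(s,327,192)])
cv2.imwrite('pics/mos.png',np.vstack([a,b]))
E
```

```text
blue top [0.4708 0.0092] 0.0498 [0.4716 0.0095] [0.096 0.099]
blue side [0.4725 0.0086] 0.05 [0.4727 0.0078] [0.097 0.095]
  tri [0.4717 0.0092 0.0025]
green top [ 0.6381 -0.1319] 0.0493 [ 0.6383 -0.1321] [0.098 0.096]
green side [ 0.6397 -0.132 ] 0.0497 [ 0.64   -0.1321] [0.096 0.098]
  tri [ 0.6389 -0.132   0.003 ]
yellow top [0.6463 0.1258] 0.05 [0.6462 0.1258] [0.096 0.099]
yellow side [0.6473 0.125 ] 0.0514 [0.6481 0.1234] [0.098 0.099]
  tri [0.647  0.1259 0.0024]
red top [ 0.4625 -0.2364] 0.0499 [ 0.4622 -0.2369] [0.098 0.099]
red side [ 0.4638 -0.2368] 0.0496 [ 0.4642 -0.2396] [0.097 0.093]
  tri [ 0.4632 -0.2365  0.0027]
white top [0.4657 0.2129] 0.0489 [0.4663 0.2128] [0.096 0.097]
white side [0.4673 0.2123] 0.0492 [0.4675 0.212 ] [0.096 0.098]
  tri [0.4665 0.2129 0.0026]
```

View pics/mos.png

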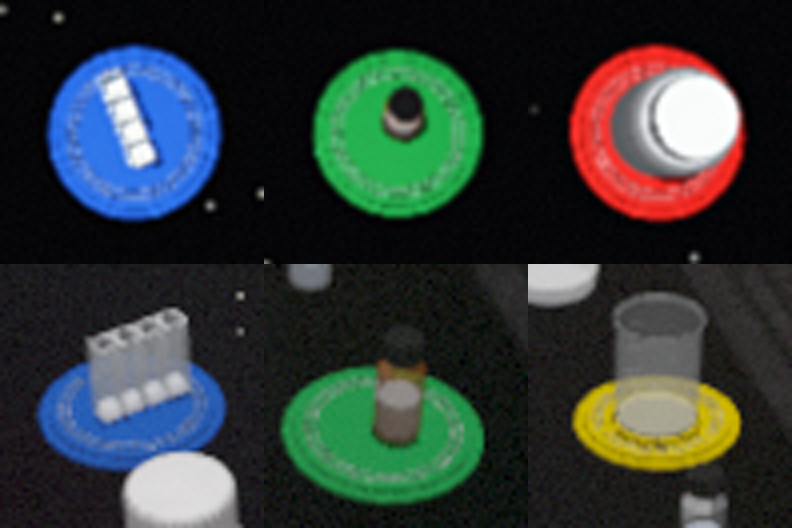

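The blue, green, yellow, red and white mats triangulate to z≈2.5–3 mm, which fits their mid-height. In the crops the amber vial's brown body sits on the small green mat, and the cuvettes, bottle and beaker are clear. Next I triangulate the objects.

```bash
python3 - <<'E'
from h import *
from workcell import env,camera_model
T,S=camera_model('top'),camera_model('side')
for n,a,b,z in [('bottle',(413.2,292),(270.5,256),.155),('amber',(357.5,211),(361.8,246.5),.061),('cuv',(292.2,289.7),(259.5,218.75),.05)]:
    X,r=tri([T,S],[a,b]); print(n,np.round(X,4),np.round(r,1),np.round(plane(T,a,z),4),np.round(plane(S,b,z),4))
print('beaker side rim/base',plane(S,(326.75,173),.072),plane(S,(326.2,196.2),.006))
e=plane(T,[(287.7,279.2),(296.7,299.5)],.05); print('cuv ends',e,np.degrees(np.arctan2(*(e[0]-e[1])[[1,0]])))
o=env.get_obs(); print(R.from_rotvec(o['ee_rot']).as_matrix())
W=camera_model('wrist');print(W,o['position']); Rt=R.from_rotvec(o['ee_rot']).as_matrix()
print('cam in tool',Rt.T@(W['eye']-o['position']),Rt.T@R.from_rotvec(W['orientation']).as_matrix())
# beaker blob in top view
im=cv2.imread('pics/top0.png');c=im[190:245,215:270]
cl=cv2.imread('pics/top0.png')[190:250,265:325]
cv2.imwrite('pics/bk.png',np.hstack([cv2.resize(c,(440,440),interpolation=cv2.INTER_CUBIC),cv2.resize(cl[:55,:],(360,440)) ]))
E
```

```text
bottle [ 0.4646 -0.2364  0.1562] [0.9 1.1] [[ 0.463  -0.2364  0.155 ]] [[ 0.4665 -0.2349  0.155 ]]
amber [ 0.6461 -0.1352  0.0631] [0.8 1. ] [[ 0.6448 -0.135   0.061 ]] [[ 0.6489 -0.1327  0.061 ]]
cuv [0.4772 0.0078 0.0513] [1.  1.1] [[0.475 0.008 0.05 ]] [[0.4796 0.0096 0.05  ]]
beaker side rim/base [[0.64706135 0.12008757 0.072     ]] [[0.64944226 0.12705267 0.006     ]]
cuv ends [[ 0.49777965  0.01781953  0.05      ]
 [ 0.45391718 -0.0017342   0.05      ]] 24.027131542383334
[[-9.35246625e-01  3.53996697e-01 -2.99399931e-04]
 [ 3.53996819e-01  9.35246148e-01 -9.45923448e-04]
 [-5.48411438e-05 -9.90658335e-04 -9.99999508e-01]]
{'fx': 405.1716381960054, 'fy': 405.1716381960054, 'cx': 314.11105375047805, 'cy': 234.4466342657206, 'eye': array([0.13930631, 0.56106355, 0.37347776]), 'orientation': array([2.39091684, 1.65161838, 0.22501578])} [0.20347101 0.53754325 0.23087617]
cam in tool [ 0.06832811 -0.00085808 -0.14260456] [[-2.63748827e-04 -9.62600476e-01 -2.70924812e-01]
 [ 9.99998850e-01  1.50724764e-04 -1.50903954e-03]
 [ 1.49343725e-03 -2.70924899e-01  9.62599329e-01]]
```

View pics/bk.png

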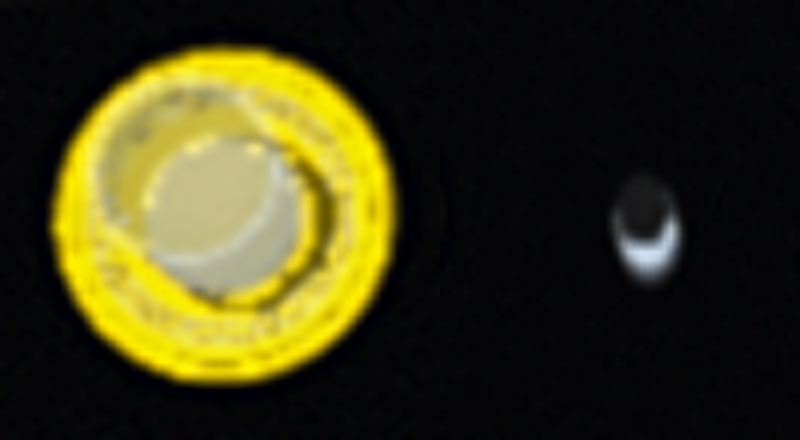

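The bottle, amber vial and cuvettes triangulate to their expected heights (156, 63 and 51 mm). They are also in reach. In the crop the beaker rim is at top pixel (238.6,211.4), its base is at (243,216.6), and the clear vial cap is at (309,216). I start towards the beaker with the fingers closing along world y.

Call:
{"name": "apply_moves", "arguments": {
  "series": [
    [[0,0,0,0,0,-10.35,1],[0,0,0,0,0,-10.35,1],[-0.04,-0.037,0,0,0,0,1],[-0.04,-0.037,0,0,0,0,1],[-0.04,-0.037,0,0,0,0,1],[-0.04,-0.037,0,0,0,0,1],[-0.04,-0.037,0,0,0,0,1],[-0.04,-0.037,0,0,0,0,1],[-0.04,-0.037,0,0,0,0,1],[-0.04,-0.037,0,0,0,0,1]]
  ],
  "grip_force": 30
}}

```text
t: 1.35
position: [0.5245, 0.2401, 0.2311]
ee_rot: [-0.001, -3.141, 0.0]
force: [0.5, 1.2, 0.4]
gripper_width: 0.0855
grasp_force: 0.0
```

```bash
python3 - <<'E'
from h import *
from workcell import env,camera_model
T=camera_model('top')
print('rim',plane(T,(238.6,211.4),.072),'base',plane(T,(243,216.6),.006),'kbd',plane(T,(250,190),.02),'clear',plane(T,(308,216),.056)) 
o=env.get_obs(); print(o['position'],R.from_rotvec(o['ee_rot']).as_matrix().round(3),o['joints'].round(2),o['t'])
E
```

```text
rim [[0.64380235 0.12310229 0.072     ]] base [[0.64512977 0.12411865 0.006     ]] kbd [[0.70395194 0.106847   0.02      ]] clear [[ 0.63554896 -0.02665279  0.056     ]]
[0.52445266 0.24013979 0.23114839] [[-1.     0.001 -0.   ]
 [ 0.001  1.    -0.   ]
 [ 0.    -0.    -1.   ]] [-0.38  0.71 -0.2   1.47  0.16  0.97  0.94] 1.35
```

Call:
{"name": "apply_moves", "arguments": {
  "series": [
    [[-0.0243,-0.0234,0.01,0,0,0,1],[-0.0243,-0.0234,0.01,0,0,0,1],[-0.0243,-0.0234,0.01,0,0,0,1],[-0.0243,-0.0234,0.01,0,0,0,1],[-0.0243,-0.0234,0.01,0,0,0,1],[0,0,0,0,0,0,1],[0,0,0,0,0,0,1],[0,0,0,0,0,0,1],[0,0,0,0,0,0,1],[0,0,0,0,0,0,1]]
  ]
}}

```text
t: 2.6
position: [0.6447, 0.1247, 0.1815]
ee_rot: [0.0, 3.141, -0.0]
force: [-0.7, 0.6, 0.5]
gripper_width: 0.0853
grasp_force: 0.0
```

```bash
cat > w.py <<'E'
import sys
from h import *
from workcell import env,camera_model,read_camera
def shot(name,items):
    "items: list of (centre, radius, z) circles to overlay"
    W=camera_model('wrist'); o=env.get_obs(); im=read_camera('wrist')[:,:,::-1].copy(); cv2.imwrite(f'pics/{name}_raw.png',im)
    for c,r,z in items: cv2.polylines(im,[proj(W,circ(c,r,z)).round().astype(int)],True,(255,0,255),1)
    cv2.imwrite(f'pics/{name}.png',im); np.save(f'pics/{name}.npy',W,allow_pickle=True); print(o['position'].round(4),o['t'])
E
python3 - <<'E'
from w import *
shot('w1',[((.647,.1255),.048,.002),((.646,.123),.026,.072),((.646,.123),.026,.006)])
E
```

```text
[0.6447 0.1247 0.1815] 2.6
```

View pics/w1.png

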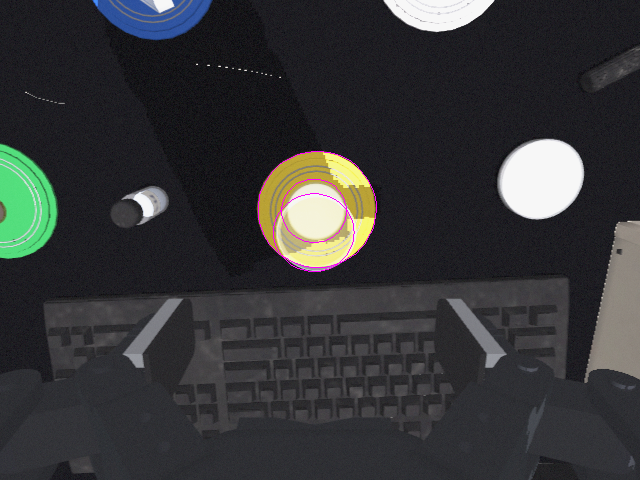

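The wrist view matches the overlay: the mat ring is centred at (317,211), the beaker base at (315,212) and its rim near (314,231). I descend and grip.

Call:
{"name": "apply_moves", "arguments": {
  "series": [
    [[-0.0013,-0.0017,0.02,0,0,0,1],[0,0,0.02,0,0,0,1],[0,0,0.02,0,0,0,1],[0,0,0.02,0,0,0,1],[0,0,0.02,0,0,0,1],[0,0,0.02,0,0,0,1],[0,0,0.02,0,0,0,1],[0,0,0.02,0,0,0,1],[0,0,0,0,0,0,1],[0,0,0,0,0,0,0.5]]
  ],
  "grip_force": 25
}}

```text
t: 3.9
position: [0.6464, 0.1229, 0.0218]
ee_rot: [0.001, 3.141, 0.0]
force: [-0.0, -0.0, 0.3]
gripper_width: 0.0695
grasp_force: 0.0
```

Call:
{"name": "apply_moves", "arguments": {
  "series": [
    [[0,0,0,0,0,0,0.5],[0,0,0,0,0,0,0.4],[0,0,0,0,0,0,0.3],[0,0,0,0,0,0,0.2],[0,0,0,0,0,0,0],[0,0,0,0,0,0,0],[0,0,0,0,0,0,0],[0,0,0,0,0,0,0],[0,0,-0.01,0,0,0,0],[0,0,-0.02,0,0,0,0]]
  ],
  "grip_force": 25
}}

```text
t: 5.15
position: [0.6458, 0.1227, 0.052]
ee_rot: [-0.001, -3.141, 0.001]
force: [-0.3, 0.2, -0.2]
gripper_width: 0.0498
grasp_force: 26.0
```

Call:
{"name": "apply_moves", "arguments": {
  "series": [
    [[0.01,0,-0.03,0,0,0,0],[0.03,0.015,0,0,0,0,0],[0.03,0.015,0,0,0,0,0],[0.03,0.015,0,0,0,0,0],[0.03,0.015,0,0,0,0,0],[0.03,0.015,0,0,0,0,0],[0.0195,0.015,0,0,0,0,0],[0,0,0.02,0,0,0,0],[0,0,0.02,0,0,0,0],[0,0,0.01,0,0,0,0]]
  ]
}}

```text
t: 6.4
position: [0.4669, 0.213, 0.0315]
ee_rot: [0.001, 3.141, 0.0]
force: [0.3, 1.0, -0.8]
gripper_width: 0.0499
grasp_force: 26.1
```

Call:
{"name": "apply_moves", "arguments": {
  "series": [
    [[0,0,0.006,0,0,0,0],[0,0,0.003,0,0,0,0],[0,0,0,0,0,0,0],[0,0,0,0,0,0,0.7],[0,0,0,0,0,0,1],[0,0,0,0,0,0,1],[0,0,0,0,0,0,1],[0,0,-0.02,0,0,0,1],[0,0,-0.05,0,0,0,1],[0,0,-0.06,0,0,0,1]]
  ]
}}

```text
t: 7.65
position: [0.4661, 0.2127, 0.1534]
ee_rot: [-0.001, -3.14, 0.001]
force: [0.2, -0.6, 0.0]
gripper_width: 0.0854
grasp_force: 0.0
```

Call:
{"name": "apply_moves", "arguments": {
  "series": [
    [[-0.02,-0.0385,0,0,0,0,1],[-0.02,-0.0385,0,0,0,0,1],[-0.02,-0.0385,0,0,0,0,1],[-0.02,-0.0385,0,0,0,0,1],[-0.02,-0.0385,0,0,0,0,1],[-0.02,-0.0385,0,0,0,0,1],[-0.02,-0.0385,0,0,0,0,1],[-0.02,-0.0385,0,0,0,0,1],[-0.02,-0.0385,0,0,0,0,1],[0,0,0,0,0,0,1]]
  ]
}}

```text
t: 8.9
position: [0.6466, -0.137, 0.1516]
ee_rot: [-0.007, -3.141, 0.002]
force: [0.1, -0.1, -0.6]
gripper_width: 0.0858
grasp_force: 0.0
```

```bash
python3 - <<'E'
from w import *
shot('w2',[((.639,-.132),.048,.002),((.646,-.1345),.0115,.061),((.646,-.1345),.0115,.006)])
E
```

```text
[ 0.6466 -0.137   0.1516] 8.9
```

View pics/w2.png

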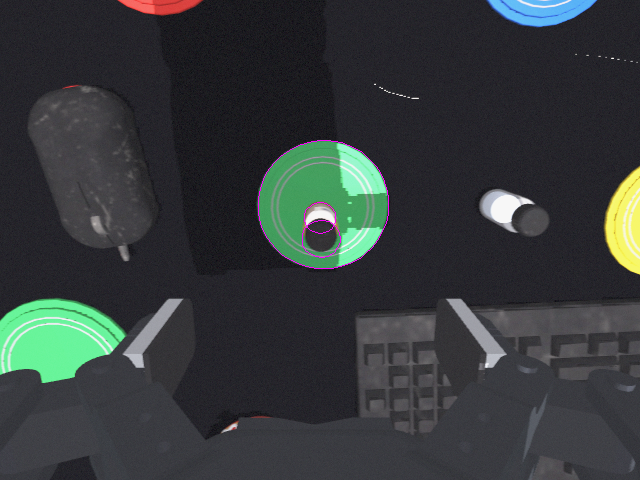

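The overlay matches: the mat centre is at (323,205) and the amber cap at (321,235). The amber vial stands at about (0.645, −0.1345). I descend and grip gently.

Call:
{"name": "apply_moves", "arguments": {
  "series": [
    [[0.001,0,0.02,0,0,0,1],[0,0,0.02,0,0,0,1],[0,0,0.02,0,0,0,1],[0,0,0.02,0,0,0,1],[0,0,0.02,0,0,0,1],[0,0,0.018,0,0,0,1],[0,0,0.018,0,0,0,1],[0,0,0,0,0,0,0.7],[0,0,0,0,0,0,0.5],[0,0,0,0,0,0,0.45]]
  ]
}}

```text
t: 10.2
position: [0.6458, -0.1338, 0.0171]
ee_rot: [0.001, 3.141, -0.0]
force: [0.6, -0.1, 0.1]
gripper_width: 0.0384
grasp_force: 0.0
```

Call:
{"name": "apply_moves", "arguments": {
  "series": [
    [[0,0,0,0,0,0,0.4],[0,0,0,0,0,0,0.35],[0,0,0,0,0,0,0.3],[0,0,0,0,0,0,0.25],[0,0,0,0,0,0,0.2],[0,0,0,0,0,0,0.1],[0,0,0,0,0,0,0],[0,0,0,0,0,0,0],[0,0,0,0,0,0,0],[0,0,0,0,0,0,0]]
  ]
}}

```text
t: 11.45
position: [0.6455, -0.1337, 0.0164]
ee_rot: [0.001, 3.141, -0.0]
force: [-0.8, 0.2, 4.7]
gripper_width: 0.0224
grasp_force: 24.5
```

Call:
{"name": "apply_moves", "arguments": {
  "series": [
    [[0,0,-0.015,0,0,0,0],[0,0,-0.03,0,0,0,0],[0,0,-0.04,0,0,0,0],[-0.002,0.0433,0,0,0,0,0],[0,0.0433,0,0,0,0,0],[0,0.0433,0,0,0,0,0],[0,0.0433,0,0,0,0,0],[0,0.0433,0,0,0,0,0],[0,0.043,0,0,0,0,0],[0,0,0,0,0,0,0]]
  ]
}}

```text
t: 12.7
position: [0.6471, 0.1299, 0.102]
ee_rot: [-0.006, 3.141, 0.003]
force: [-0.4, -0.2, -0.7]
gripper_width: 0.0222
grasp_force: 24.6
```

Call:
{"name": "apply_moves", "arguments": {
  "series": [
    [[0,0,0.025,0,0,0,0],[0,0,0.025,0,0,0,0],[0,0,0.02,0,0,0,0],[0,0,0.008,0,0,0,0],[0,0,0.003,0,0,0,0],[0,0,0.002,0,0,0,0],[0,0,0,0,0,0,0],[0,0,0,0,0,0,0],[0,0,0,0,0,0,0],[0,0,0,0,0,0,0]]
  ]
}}

```text
t: 13.95
position: [0.6476, 0.1258, 0.0184]
ee_rot: [0.001, 3.142, -0.0]
force: [0.3, 0.5, 0.0]
gripper_width: 0.0224
grasp_force: 24.6
```

Call:
{"name": "apply_moves", "arguments": {
  "series": [
    [[0,0,0.0015,0,0,0,0],[0,0,0,0,0,0,0],[0,0,0,0,0,0,0.35],[0,0,0,0,0,0,0.5],[0,0,0,0,0,0,0.8],[0,0,0,0,0,0,1],[0,0,0,0,0,0,1],[0,0,-0.03,0,0,0,1],[0,0,-0.05,0,0,0,1],[0,0,-0.05,0,0,0,1]]
  ]
}}

```text
t: 15.2
position: [0.6474, 0.1258, 0.1483]
ee_rot: [-0.001, -3.141, 0.0]
force: [0.2, 0.5, -0.3]
gripper_width: 0.0857
grasp_force: 0.0
```

```bash
python3 - <<'E'
from w import *
shot('w3',[((.647,.1259),.048,.002),((.647,.1259),.0115,.061),((.647,.1259),.0115,.006),((.4665,.2129),.048,.002),((.4665,.2129),.026,.072)])
E
```

```text
[0.6474 0.1258 0.1483] 15.2
```

View pics/w3.png

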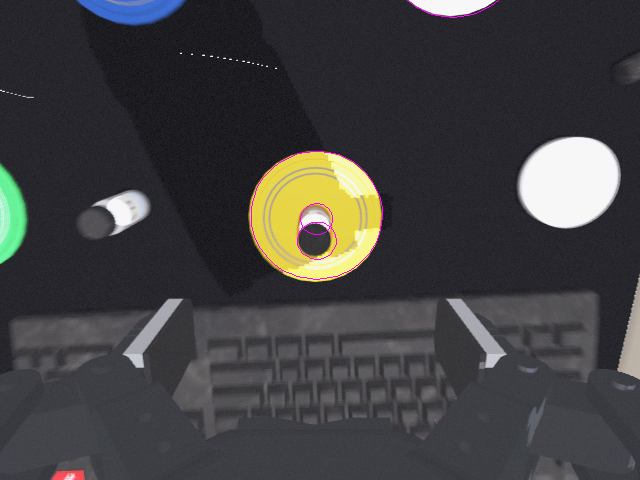

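The amber vial stands upright in the middle of the yellow mat: base at (316,219), cap at (315,239). Next is the parked beaker.

Call:
{"name": "apply_moves", "arguments": {
  "series": [
    [[0.0301,0.0145,0,0,0,0,1],[0.0302,0.0145,0,0,0,0,1],[0.0301,0.0145,0,0,0,0,1],[0.0302,0.0145,0,0,0,0,1],[0.0301,0.0145,0,0,0,0,1],[0.0302,0.0145,0,0,0,0,1],[0,0,0,0,0,0,1],[0,0,0,0,0,0,1],[0,0,0.02,0,0,0,1],[0,0,0.025,0,0,0,1]]
  ]
}}

```text
t: 16.5
position: [0.4677, 0.2124, 0.1013]
ee_rot: [0.003, 3.14, 0.0]
force: [0.2, -0.1, -0.1]
gripper_width: 0.0853
grasp_force: 0.0
```

Call:
{"name": "apply_moves", "arguments": {
  "series": [
    [[0,0,0.02,0,0,0,1],[0,0,0.02,0,0,0,1],[0,0,0.02,0,0,0,1],[0,0,0.02,0,0,0,1],[0,0,0,0,0,0,0.7],[0,0,0,0,0,0,0.6],[0,0,0,0,0,0,0.4],[0,0,0,0,0,0,0.2],[0,0,0,0,0,0,0],[0,0,0,0,0,0,0]]
  ]
}}

```text
t: 17.75
position: [0.4671, 0.2129, 0.0223]
ee_rot: [0.001, 3.141, 0.0]
force: [0.6, -1.6, 7.1]
gripper_width: 0.0497
grasp_force: 25.6
```

Call:
{"name": "apply_moves", "arguments": {
  "series": [
    [[0,0,-0.02,0,0,0,0],[0,0,-0.035,0,0,0,0],[0,0,-0.035,0,0,0,0],[-0.02,-0.04,0,0,0,0,0],[-0.02,-0.04,0,0,0,0,0],[-0.02,-0.04,0,0,0,0,0],[-0.02,-0.04,0,0,0,0,0],[-0.02,-0.04,0,0,0,0,0],[-0.02,-0.04,0,0,0,0,0],[-0.02,-0.04,0,0,0,0,0]]
  ]
}}

```text
t: 19.0
position: [0.6071, -0.0686, 0.1121]
ee_rot: [0.001, 3.141, -0.0]
force: [0.4, -0.5, 0.3]
gripper_width: 0.0503
grasp_force: 26.4
```

Call:
{"name": "apply_moves", "arguments": {
  "series": [
    [[-0.016,-0.0325,0,0,0,0,0],[-0.016,-0.0325,0,0,0,0,0],[0,0,0,0,0,0,0],[0,0,0.025,0,0,0,0],[0,0,0.025,0,0,0,0],[0,0,0.02,0,0,0,0],[0,0,0.012,0,0,0,0],[0,0,0.003,0,0,0,0],[0,0,0,0,0,0,0],[0,0,0,0,0,0,0]]
  ]
}}

```text
t: 20.25
position: [0.6389, -0.1322, 0.0275]
ee_rot: [0.001, 3.141, -0.0]
force: [-0.4, -0.7, 0.2]
gripper_width: 0.0504
grasp_force: 26.4
```

Call:
{"name": "apply_moves", "arguments": {
  "series": [
    [[0,0,0.003,0,0,0,0],[0,0,0.002,0,0,0,0],[0,0,0,0,0,0,0],[0,0,0,0,0,0,0.7],[0,0,0,0,0,0,1],[0,0,0,0,0,0,1],[0,0,0,0,0,0,1],[0,0,-0.03,0,0,0,1],[0,0,-0.06,0,0,0,1],[0,0,-0.06,0,0,0,1]]
  ]
}}

```text
t: 21.5
position: [0.6383, -0.1321, 0.1735]
ee_rot: [-0.001, -3.141, -0.0]
force: [0.4, -0.6, 0.3]
gripper_width: 0.0851
grasp_force: 0.0
```

Call:
{"name": "apply_moves", "arguments": {
  "series": [
    [[0,0,-0.055,0,0,0,1],[0.03,-0.0175,-0.02,0,0,0,1],[0.03,-0.0175,0,0,0,0,1],[0.03,-0.0175,0,0,0,0,1],[0.03,-0.0175,0,0,0,0,1],[0.03,-0.0175,0,0,0,0,1],[0.025,-0.0165,0,0,0,0,1],[0,0,0,0,0,0,1],[0,0,0,0,0,0,1],[0,0,0,0,0,0,1]]
  ]
}}

```text
t: 22.75
position: [0.4641, -0.2355, 0.2468]
ee_rot: [-0.001, 3.141, 0.0]
force: [-0.6, -0.2, 0.3]
gripper_width: 0.0855
grasp_force: 0.0
```

```bash
python3 - <<'E'
from w import *
shot('w4',[((.463,-.2365),.048,.002),((.4640,-.2362),.021,.155),((.639,-.132),.026,.072),((.639,-.132),.048,.002)])
E
```

```text
[ 0.4641 -0.2355  0.2468] 22.75
```

View pics/w4.png

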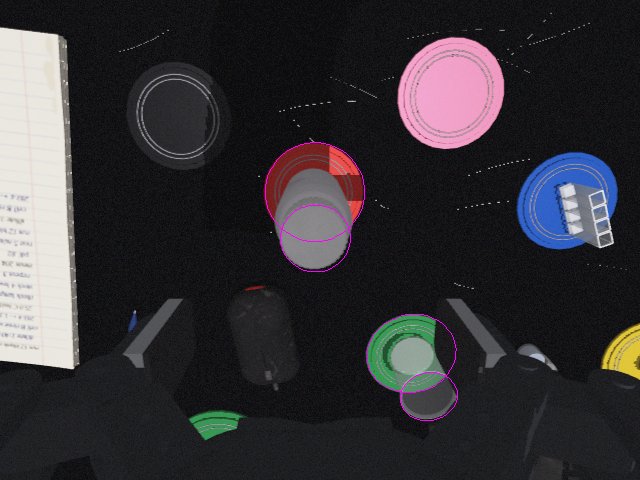

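The beaker is centred on green, with base at (412,355) and rim at (428,397). The bottle cap at (315,236) matches the overlay within about 1 mm. I grip the bottle by the cap.

Call:
{"name": "apply_moves", "arguments": {
  "series": [
    [[0.001,-0.0007,0.025,0,0,0,1],[0,0,0.025,0,0,0,1],[0,0,0.025,0,0,0,1],[0,0,0.025,0,0,0,1],[0,0,0.025,0,0,0,1],[0,0,0,0,0,0,1],[0,0,0,0,0,0,0.7],[0,0,0,0,0,0,0.6],[0,0,0,0,0,0,0.55],[0,0,0,0,0,0,0.5]]
  ],
  "grip_force": 40
}}

```text
t: 24.05
position: [0.4626, -0.2369, 0.1222]
ee_rot: [0.001, 3.141, -0.0]
force: [-0.1, -0.0, 1.3]
gripper_width: 0.0427
grasp_force: 1.5
```

Call:
{"name": "apply_moves", "arguments": {
  "series": [
    [[0,0,0,0,0,0,0.45],[0,0,0,0,0,0,0.4],[0,0,0,0,0,0,0.3],[0,0,0,0,0,0,0.2],[0,0,0,0,0,0,0],[0,0,0,0,0,0,0],[0,0,0,0,0,0,0],[0,0,0,0,0,0,0],[0,0,0,0,0,0,0],[0,0,0,0,0,0,0]]
  ]
}}

```text
t: 25.3
position: [0.4628, -0.2367, 0.1224]
ee_rot: [0.001, 3.141, -0.0]
force: [-1.0, 2.2, 10.6]
gripper_width: 0.0407
grasp_force: 39.0
```

Call:
{"name": "apply_moves", "arguments": {
  "series": [
    [[0,0,-0.01,0,0,0,0],[0,0,-0.02,0,0,0,0],[0,0,-0.03,0,0,0,0],[0,0,-0.03,0,0,0,0],[0,0.02,0,0,0,0,0],[-0.001,0.035,0,0,0,0,0],[-0.001,0.04,0,0,0,0,0],[-0.001,0.04,0,0,0,0,0],[-0.001,0.04,0,0,0,0,0],[0,0.04,0,0,0,0,0]]
  ]
}}

```text
t: 26.55
position: [0.4659, -0.0198, 0.2114]
ee_rot: [0.0, -3.141, -0.0]
force: [1.0, 0.8, -1.1]
gripper_width: 0.0399
grasp_force: 39.9
```

Call:
{"name": "apply_moves", "arguments": {
  "series": [
    [[0,0.04,0,0,0,0,0],[0,0.04,0,0,0,0,0],[0,0.04,0,0,0,0,0],[0,0.04,0,0,0,0,0],[0,0.04,0,0,0,0,0],[0,0.02,0,0,0,0,0],[0,0.0147,0,0,0,0,0],[0,0,0,0,0,0,0],[0,0,0.02,0,0,0,0],[0,0,0.025,0,0,0,0]]
  ]
}}

```text
t: 27.8
position: [0.467, 0.2118, 0.1664]
ee_rot: [0.003, 3.141, -0.0]
force: [0.1, 0.2, -2.5]
gripper_width: 0.0407
grasp_force: 39.9
```

Call:
{"name": "apply_moves", "arguments": {
  "series": [
    [[0,0,0.02,0,0,0,0],[0,0,0.012,0,0,0,0],[0,0,0.006,0,0,0,0],[0,0,0.003,0,0,0,0],[0,0,0.002,0,0,0,0],[0,0,0.001,0,0,0,0],[0,0,0,0,0,0,0],[0,0,0,0,0,0,0],[0,0,0,0,0,0,0],[0,0,0,0,0,0,0]]
  ]
}}

```text
t: 29.05
position: [0.4667, 0.2129, 0.1228]
ee_rot: [0.001, 3.142, -0.0]
force: [0.5, 0.2, -1.2]
gripper_width: 0.0406
grasp_force: 39.9
```

Call:
{"name": "apply_moves", "arguments": {
  "series": [
    [[0,0,0.001,0,0,0,0],[0,0,0,0,0,0,0],[0,0,0,0,0,0,0.55],[0,0,0,0,0,0,0.7],[0,0,0,0,0,0,1],[0,0,0,0,0,0,1],[0,0,0,0,0,0,1],[0,0,-0.02,0,0,0,1],[0,0,-0.05,0,0,0,1],[0,0,-0.05,0,0,0,1]]
  ]
}}

```text
t: 30.3
position: [0.4665, 0.2128, 0.2433]
ee_rot: [-0.001, -3.141, 0.0]
force: [-0.2, -0.8, 0.1]
gripper_width: 0.0853
grasp_force: 0.0
```

Call:
{"name": "apply_moves", "arguments": {
  "series": [
    [[-0.001,-0.0408,0,0,0,0,1],[-0.002,-0.0408,0,0,0,0,1],[-0.002,-0.0408,0,0,0,0,1],[-0.002,-0.0408,0.02,0,0,0,1],[-0.002,-0.0408,0.03,0,0,0,1],[0,0,0.02,0,0,-8,1],[0,0,0.02,0,0,-8,1],[0,0,0,0,0,-8,1],[0,0,0,0,0,0,1],[0,0,0,0,0,0,1]]
  ]
}}

```text
t: 31.55
position: [0.4757, 0.0089, 0.152]
ee_rot: [-0.647, 3.074, -0.0]
force: [1.3, -0.2, -0.7]
gripper_width: 0.085
grasp_force: 0.0
```

```bash
python3 - <<'E'
from w import *
shot('w5',[((.4718,.0092),.048,.002),((.4665,.2129),.0275,.006)])
W=camera_model('wrist'); im=cv2.imread('pics/w5.png')
c,a=np.array([.475,.008]),np.radians(24); u=np.array([np.cos(a),np.sin(a)]);v=np.array([-u[1],u[0]])
for z in(.005,.05):
    P=[[*(c+s*.0255*u+t*.007*v),z] for s,t in((1,1),(1,-1),(-1,-1),(-1,1))]
    cv2.polylines(im,[proj(W,P).round().astype(int)],True,(0,255,255),1)
cv2.imwrite('pics/w5.png',im); print(env.get_obs()['joints'].round(2))
E
```

```text
[0.4757 0.0089 0.152 ] 31.55
[ 0.11  0.71 -0.35  1.93  0.42  0.58  1.47]
```

View pics/w5.png

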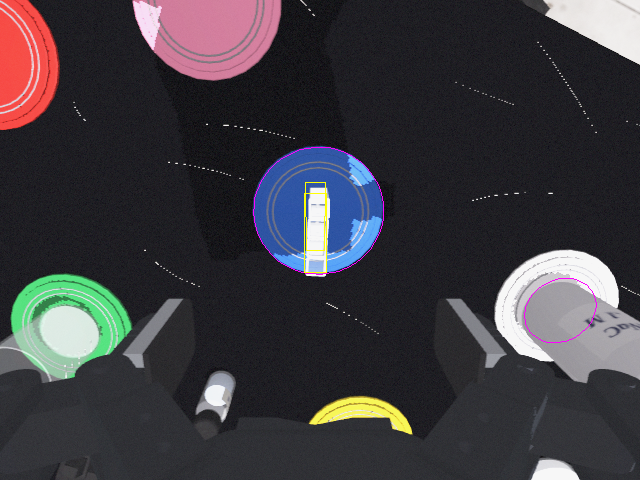

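The view matches the overlay: blue mat at (318,211), with the strip upright in the image at columns 306–328 and rows 186–276. Its centre is about 1.5 mm farther along tool −x. The bottle stands on white. I descend and grip.

Call:
{"name": "apply_moves", "arguments": {
  "series": [
    [[-0.0015,0,0.02,0,0,0,1],[0,0,0.025,0,0,0,1],[0,0,0.025,0,0,0,1],[0,0,0.025,0,0,0,1],[0,0,0.025,0,0,0,1],[0,0,0.02,0,0,0,1],[0,0,0,0,0,0,0.7],[0,0,0,0,0,0,0.5],[0,0,0,0,0,0,0.4],[0,0,0,0,0,0,0.3]]
  ],
  "grip_force": 20
}}

```text
t: 32.85
position: [0.4773, 0.0094, 0.0123]
ee_rot: [-0.652, 3.072, -0.0]
force: [0.5, -0.2, 0.6]
gripper_width: 0.0255
grasp_force: 0.0
```

Call:
{"name": "apply_moves", "arguments": {
  "series": [
    [[0,0,0,0,0,0,0.26],[0,0,0,0,0,0,0.22],[0,0,0,0,0,0,0.2],[0,0,0,0,0,0,0.18],[0,0,0,0,0,0,0.16],[0,0,0,0,0,0,0.12],[0,0,0,0,0,0,0.05],[0,0,0,0,0,0,0],[0,0,0,0,0,0,0],[0,0,0,0,0,0,0]]
  ]
}}

```text
t: 34.1
position: [0.477, 0.0095, 0.0118]
ee_rot: [0.652, -3.073, 0.0]
force: [-0.9, -0.0, 1.6]
gripper_width: 0.0122
grasp_force: 21.6
```

Call:
{"name": "apply_moves", "arguments": {
  "series": [
    [[0,0,-0.01,0,0,0,0],[0,0,-0.025,0,0,0,0],[0,0,-0.025,0,0,0,0],[0.0188,-0.0365,0,0,0,0,0],[0.0188,-0.0365,0,0,0,0,0],[0.0188,-0.0365,0,0,0,0,0],[0.0188,-0.0365,0,0,0,0,0],[0.0188,-0.0365,0,0,0,0,0],[0.0188,-0.0365,0,0,0,0,0],[0,0,0,0,0,0,0]]
  ]
}}

```text
t: 35.35
position: [0.4619, -0.2396, 0.0722]
ee_rot: [0.645, -3.074, 0.002]
force: [0.3, 1.4, -0.0]
gripper_width: 0.0124
grasp_force: 21.5
```

Call:
{"name": "apply_moves", "arguments": {
  "series": [
    [[0,0,0.02,0,0,0,0],[0,0,0.02,0,0,0,0],[0,0,0.01,0,0,0,0],[0,0,0.005,0,0,0,0],[0,0,0.002,0,0,0,0],[0,0,0,0,0,0,0],[0,0,0,0,0,0,0],[0,0,0,0,0,0,0],[0,0,0,0,0,0,0],[0,0,0,0,0,0,0]]
  ]
}}

```text
t: 36.6
position: [0.4629, -0.2364, 0.0149]
ee_rot: [0.652, -3.073, 0.0]
force: [-0.1, 0.0, -0.8]
gripper_width: 0.0125
grasp_force: 21.5
```

Call:
{"name": "apply_moves", "arguments": {
  "series": [
    [[0,0,0.002,0,0,0,0],[0,0,0.001,0,0,0,0],[0,0,0,0,0,0,0],[0,0,0,0,0,0,0.2],[0,0,0,0,0,0,0.3],[0,0,0,0,0,0,0.5],[0,0,0,0,0,0,0.8],[0,0,0,0,0,0,1],[0,0,0,0,0,0,1],[0,0,-0.02,0,0,0,1]]
  ]
}}

```text
t: 37.85
position: [0.4624, -0.2361, 0.0313]
ee_rot: [0.652, -3.071, -0.001]
force: [-0.1, -0.3, 1.0]
gripper_width: 0.0852
grasp_force: 0.0
```

Call:
{"name": "apply_moves", "arguments": {
  "series": [
    [[0,0,-0.04,0,0,0,1],[0,0,-0.06,0,0,0,1],[0,0,-0.06,0,0,0,1],[0,0,-0.04,0,0,8,1],[0,0,-0.01,0,0,8,1],[0,0,0,0,0,8,1],[-0.001,0.045,0,0,0,0,1],[-0.001,0.045,0,0,0,0,1],[-0.001,0.045,0,0,0,0,1],[0,0.045,0,0,0,0,1]]
  ]
}}

```text
t: 39.1
position: [0.4658, -0.055, 0.2419]
ee_rot: [0.001, 3.141, -0.0]
force: [0.9, 0.8, -0.1]
gripper_width: 0.0852
grasp_force: 0.0
```

Call:
{"name": "apply_moves", "arguments": {
  "series": [
    [[0,0.045,0,0,0,0,1],[0,0.045,0,0,0,0,1],[0,0.045,0,0,0,0,1],[0,0.045,0,0,0,0,1],[0,0.045,0,0,0,0,1],[0,0.044,0,0,0,0,1],[0,0,0,0,0,0,1],[0,0,0,0,0,0,1],[0,0,0,0,0,0,1],[0,0,0,0,0,0,1]]
  ]
}}

```text
t: 40.35
position: [0.4663, 0.2119, 0.2419]
ee_rot: [0.003, 3.141, -0.0]
force: [0.3, 0.4, 0.7]
gripper_width: 0.0851
grasp_force: 0.0
```

```bash
python3 - <<'E'
from w import *
shot('w6',[((.4665,.2129),.048,.002),((.4665,.2129),.021,.155)])
o=env.get_obs();print(o['ee_rot'])
t=read_camera('top')[:,:,::-1];s=read_camera('side')[:,:,::-1];cv2.imwrite('pics/top1.png',t);cv2.imwrite('pics/side1.png',s)
c=lambda im,x,y:cv2.resize(im[y-33:y+33,x-33:x+33],(264,264),interpolation=cv2.INTER_CUBIC)
w=cv2.resize(cv2.imread('pics/w6.png'),(352,264))
cv2.imwrite('pics/m2.png',np.vstack([np.hstack([c(t,404,296),c(s,273,320),np.zeros((264,88,3),np.uint8)]),np.hstack([c(t,355,219),w])]))
E
```

```text
[0.4663 0.2119 0.2419] 40.35
[ 2.16145766e-03  3.14157487e+00 -2.98763961e-04]
```

View pics/m2.png

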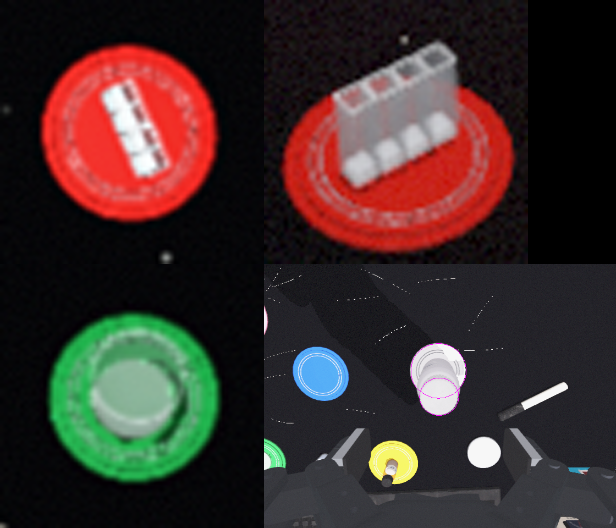

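The strip stands upright in the middle of red and the beaker is centred on green. The bottle cap on white matches its overlay. I fetch the bottle.

Call:
{"name": "apply_moves", "arguments": {
  "series": [
    [[0,0.001,0.02,0,0,0,1],[0,0,0.025,0,0,0,1],[0,0,0.025,0,0,0,1],[0,0,0.025,0,0,0,1],[0,0,0.025,0,0,0,1],[0,0,0,0,0,0,1],[0,0,0,0,0,0,0.7],[0,0,0,0,0,0,0.6],[0,0,0,0,0,0,0.55],[0,0,0,0,0,0,0.5]]
  ],
  "grip_force": 40
}}

```text
t: 41.75
position: [0.4663, 0.2136, 0.1221]
ee_rot: [0.001, 3.141, 0.0]
force: [0.9, 0.2, 2.8]
gripper_width: 0.043
grasp_force: 1.6
```

Call:
{"name": "apply_moves", "arguments": {
  "series": [
    [[0,0,0,0,0,0,0.45],[0,0,0,0,0,0,0.4],[0,0,0,0,0,0,0.3],[0,0,0,0,0,0,0.2],[0,0,0,0,0,0,0],[0,0,0,0,0,0,0],[0,0,0,0,0,0,0],[0,0,0,0,0,0,0],[0,0,0,0,0,0,0],[0,0,0,0,0,0,0]]
  ]
}}

```text
t: 43.0
position: [0.4664, 0.2137, 0.1224]
ee_rot: [0.001, 3.141, 0.0]
force: [-1.1, -1.3, 10.6]
gripper_width: 0.0403
grasp_force: 39.2
```

Call:
{"name": "apply_moves", "arguments": {
  "series": [
    [[0,0,-0.01,0,0,0,0],[0,0,-0.02,0,0,0,0],[0,0,-0.03,0,0,0,0],[-0.0009,-0.025,0,0,0,0,0],[-0.0009,-0.04,0,0,0,0,0],[-0.0009,-0.04,0,0,0,0,0],[-0.0009,-0.04,0,0,0,0,0],[-0.0009,-0.035,0,0,0,0,0],[-0.0009,-0.0245,0,0,0,0,0],[0,0,0,0,0,0,0]]
  ]
}}

```text
t: 44.25
position: [0.4714, 0.0074, 0.1822]
ee_rot: [-0.005, -3.142, 0.001]
force: [0.1, 1.7, -1.0]
gripper_width: 0.0402
grasp_force: 39.5
```

Call:
{"name": "apply_moves", "arguments": {
  "series": [
    [[0,0,0.02,0,0,0,0],[0,0,0.02,0,0,0,0],[0,0,0.01,0,0,0,0],[0,0,0.005,0,0,0,0],[0,0,0.002,0,0,0,0],[0,0,0.001,0,0,0,0],[0,0,0,0,0,0,0],[0,0,0,0,0,0,0],[0,0,0,0,0,0,0],[0,0,0,0,0,0,0]]
  ]
}}

```text
t: 45.5
position: [0.4714, 0.009, 0.1238]
ee_rot: [0.001, 3.142, -0.0]
force: [-0.0, 0.6, -1.7]
gripper_width: 0.0404
grasp_force: 39.5
```

Call:
{"name": "apply_moves", "arguments": {
  "series": [
    [[0,0,0.001,0,0,0,0],[0,0,0.001,0,0,0,0],[0,0,0,0,0,0,0.5],[0,0,0,0,0,0,0.7],[0,0,0,0,0,0,1],[0,0,0,0,0,0,1],[0,0,0,0,0,0,1],[0,0,-0.02,0,0,0,1],[0,0,-0.05,0,0,0,1],[0,0,-0.05,0,0,0,1]]
  ]
}}

```text
t: 46.75
position: [0.4711, 0.0092, 0.2432]
ee_rot: [-0.0, -3.141, -0.0]
force: [1.0, 0.2, -0.8]
gripper_width: 0.0851
grasp_force: 0.0
```

Call:
{"name": "apply_moves", "arguments": {
  "series": [
    [[0,0.02,0,0,0,0,1],[0,0.04,0,0,0,0,1],[0,0.04,0,0,0,0,1],[0,0.04,0,0,0,0,1],[0,0.04,0,0,0,0,1],[0,0.04,0,0,0,0,1],[0,0,0,0,0,0,1],[0,0,0,0,0,0,1],[0,0,0,0,0,0,1],[0,0,0,0,0,0,1]]
  ]
}}

```text
t: 48.0
position: [0.4717, 0.2285, 0.2419]
ee_rot: [0.002, 3.142, -0.0]
force: [0.0, -0.2, -0.1]
gripper_width: 0.0854
grasp_force: 0.0
```

```bash
python3 - <<'E'
from h import *
from workcell import camera_model,read_camera
out=[]
for n in('top','side'):
    m=camera_model(n); im=read_camera(n)[:,:,::-1].copy()
    for c,r,h in(((.4717,.0092),.021,.155),((.4717,.0092),.0275,.006),((.639,-.132),.026,.072),((.647,.1259),.0115,.061)):
        cv2.polylines(im,[proj(m,circ(c,r,h)).round().astype(int)],True,(255,0,255),1)
    x0,y0=(190,170) if n=='top' else (180,140)
    out.append(cv2.resize(im[y0:y0+220,x0:x0+250],(400,352),interpolation=cv2.INTER_CUBIC))
cv2.imwrite('pics/fin.png',np.hstack(out))
E
```

```text
(no output)
```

View pics/fin.png

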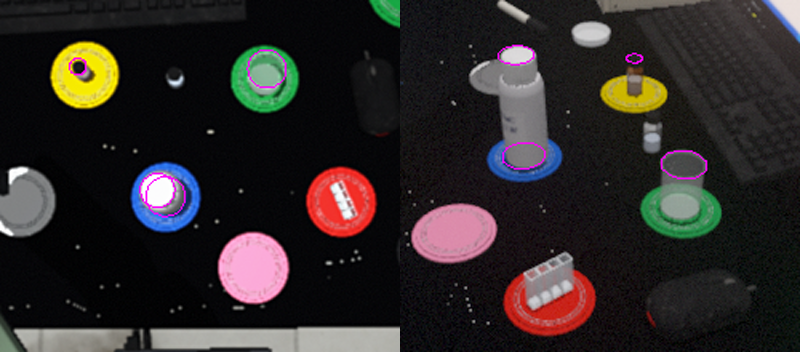

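All four pieces stand upright in the middle of their own mats in both views: in the final crop's top half, bottle (162,192) on blue, beaker (265,72) on green, amber (80,68) on yellow and strip (343,200) on red. The clear vial at (175,77) has not been moved, and the gripper is clear of everything.

```bash
python3 -c "
from workcell import env
print(env.close_job())"
```

```text
the job is handed in; nothing more can be done
None
```

I handed the job in at about 48 s: in the last pictures the bottle stands upright on blue, the beaker on green, the amber vial on yellow and the cuvette strip on red, each near its mat's centre, and the clear vial was never touched; no verdict came back.

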